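# Push a wafer boat past the spring gate of its dock

## Task

Load the wafer boat into its dock: with one fingertip press down the long tread beside the lane so that the spring gate swings out of the way, and while you hold it open push the boat along the lane by its rear handle with the other fingertip, past the gate and fully home against the end stop; then let go of the tread so that the gate springs shut behind the boat, and move clear. Only push: do not lift the boat, keep off the wafers, do not let the gate press against the boat, and leave the petri dish, the tweezers and the loose grey ring where they lie.

Things in the scene. Friction and masses are not known exactly. Their poses are not given: they have to be found in the camera images.
- dock: Aluminium dock on the bench, plate 290 x 112 x 8 mm, place and yaw vary. Origin: on the bench under the lane's middle; +x = loading direction, +y = left (tread side), z up. 'Dock' coordinates below are in this frame, mm. Lane floor z = 10; rails' inner faces y = +31 (left, top z 24) and -31 (right, top z 34), from x = -146 to 109. End stop: rubber bumpers with faces at x = 108, block 42 high.
- gate (a joint): Hinge of the bent steel gate (tread and blade are one piece), axis along dock x through y 39, z 26. 0 = shut, blade across the lane's left part; grows as the tread goes down and the blade tilts out to the left; stop at 0.78 rad. From 0.55 the blade is clear of the boat's path, 0.7 leaves 5 mm spare. It always springs back: 0.05 N m shut, 0.1 at 0.7 rad (2 to 6 N on the tread).
- tread: Ribbed press plate of the gate, left of the lane, 160 mm long (dock x -155 to 5); shut it spans dock y 38 to 72, top level at z 34; tilts outward and down. Origin on the hinge axis at dock (0, 39, 26), axes turn with it, top face 8 above the origin. A fingertip whose inner edge is at dock y 59 opens it to 0.7 rad with the tip at z 19 (z 22: 0.55). The tip may slide along it in x while pressing.
- tread_mid (a point): Fixed point in the dock: the middle of the tread's top face when the gate is shut (dock x -75, y 55, z 34). It stays there when the tread is pressed.
- blade: Upright end of the gate: a post at dock x 6 to 20, y 39, top at z 68, and the blade, a 3 mm sheet at dock x 17 to 20 that, shut, reaches across the lane from y 39 to y 15 at z 50 to 68 and stops the boat's end wall. Same origin and axes as the tread.
- boat: White plastic wafer boat (rack), 80 long x 58 wide x 58 high, with a loop handle behind; about 0.25 kg, loose in the lane before the gate. Origin: middle of its underside; +x = along the lane to its front. End walls at x = +-40. Handle: flat rear face at x -66, y -17 to 17, 8 to 28 above the underside; the shutting blade passes above it.
- wafers: Ten upright thin 44 mm discs fixed in the boat's slots, top about 50 mm above the boat's underside; must not be touched by the robot. Same origin and axes as the boat.
- lane_home (a point): Point in the dock on the lane floor (dock x = 68, y = 0, z = 10): where the boat's origin is when fully home.
- petri: Clear petri dish 55 mm across, 12 high, lying to the right of the dock's near end; origin under its middle. Bystander.
- tweezers: Steel tweezers 132 mm long, lying left of the dock; origin under the middle. Bystander.
- collar: Grey ring 58 mm across, 14 high, lying to the right of the dock; origin under its middle. Bystander.
Not all that is in view belongs to the job. Leave any red look-alike of the boat alone.

How it is judged:
On the way, in this order (a step that is already met when the one before it is completed fails the run):
1. a fingertip holds the gate open on its tread while the boat is still wholly before the gate (value of joint gate above 0.5 rad and contact force between the fingers and tread above 0.5 N and x of boat in the frame of dock below -0.021 m), for 0.2 s.
2. the boat is half through while the fingertip still holds the gate open (value of joint gate above 0.5 rad and contact force between the fingers and tread above 0.5 N and x of boat in the frame of dock between 0.01 and 0.055 m), for 0.1 s.
At the end, for the whole second after the job is handed in: The boat stands flat in the lane, its front within 4 mm of the end stop's bumpers, at rest; the gate is shut behind it (under 0.06 rad) (x of boat in the frame of dock above 0.064 m and horizontal distance between boat and lane_home below 0.006 m and height (world z) of boat below 0.014 m and angle between boat's own z axis and vertical below 0.06 rad and angle between the x axis of boat and the x axis of dock, either way round below 0.08 rad and value of joint gate below 0.06 rad and linear speed of boat below 0.01 m/s); the robot touches nothing.
It fails at once if the boat is lifted off the lane (more than 6 mm) or tipped (height (world z) of boat above 0.016 m or angle between boat's own z axis and vertical above 0.12 rad).
It fails at once if the gate and the boat press against each other (over 2.5 N) (contact force between boat and blade above 2.5 N).
It fails at once if the robot touches the wafers (contact force between any of the fingers, the arm and wafers above 0.5 N).
It fails at once if a bystander is moved more than 15 mm (distance of any of petri, tweezers, collar from where it was at the start of the episode above 0.015 m).
It also fails if it takes over 45 s, if anything falls off the work surface, if the arm or the gripper's body presses on something with over 40 N, if the wrist force passes 120 N, or if a joint passes its speed limit or range.

## Robot

A 6-joint arm with a two-finger parallel gripper is mounted at the origin on a cart in front of the work surface, level with it; the furniture and walls round the work are solid. World frame = base frame: x ahead of the robot, y to its left, z up, the work surface at z = 0. Lengths are in m, angles in rad, forces in N, time in s.
With the tool pointing down it reaches from about 0.4 to 0.825 m from the base axis. Payload 7 kg.
Tool frame: the origin (TCP) lies between the finger pads; the fingertips stand 25 mm ahead of it and the grasp point (between the pads) lies 6 mm ahead of it; z points along the fingers, y is the line along which they close (so a half turn about z gives the same grasp; the last joint's range is limited). The gripper opens to 85 mm and grips with 20 to 120 N. Pads are 22 mm wide; open, the fingers measure 114 mm over their backs; the gripper's body (76 mm by 85 mm) begins 54 mm behind the grasp point. The pads swing forward as they close: fully open they stand 13 mm farther back than shut.
Start: joints at [-0.889, 0.359, 0.012, 0, -1.224, -0.288], TCP at [0.259, -0.623, 0.223] pointing down, gripper open.
Joint ranges: [-3.07, 3.07], [-1.43, 2.12], [-1.02, 1.25], [-3.03, 1.67], [-3.05, -0], [-3.03, 3.03]. Speed limits (rad/s): [2.39, 2.39, 3.01, 3.14, 3.14, 3.14].

## Interface

Orientations are given as [roll, pitch, yaw] about the fixed x, y, z axes, in that order (R = Rz(yaw) Ry(pitch) Rx(roll)).
In Python, from station import bot gives the robot as it stands.
- The arm moves only by the tool send_rows, never from a script. Its argument "moves" is a list that holds one entry, the list of rows, each a list of 7 numbers: the shift along the tool's x, y, z in mm, then the turn, a rotation vector about the tool's x, y, z in rad, then the finger opening in mm, from 0 to 85.4. A call has 1 to 12 rows; each row is the pose to reach, as a shift and turn from the pose commanded when the call began, along the tool's axes at that moment; what a row does not reach only later rows make up. A row lasts 1/12 s, in which the tool goes at most 41.7 mm and 7.16 degrees, less where a joint would pass 70% of its speed; a pose out of reach is approached as far as the arm can. A call with a gripper value outside its range is refused whole. The fingers move at their own pace and stop on an object; the grip force is fixed at half the most. Time passes only in rows, so rows that repeat a pose let the fingers close. It gives the time, the measured TCP pose, the force, the opening and the grip force at its end, in the units of the state.
- bot.read_state(): the state, without advancing time (a new reading comes with each control period).
- bot.read_camera(name): name is "side" or "top" or "wrist"; returns (picture, depth): 480x640x3 uint8, blue, green, red; 480x640 float32, m along the optical axis (not along the pixel's ray), 0 where there is no reading.
- bot.camera_info(name): a dict with "camera_matrix" (3x3 intrinsics, pixels), "rvec" (rotation vector, rad) and "tvec" (3), from world to camera coordinates, as OpenCV has them; the wrist camera has in their place "T_tool_cam" (4x4, takes a point from camera to tool coordinates, whose origin is the TCP and whose axes are the flange's). Camera axes: x right, y down, z forward; pixel columns grow to the right and rows downward; lengths in m; the calibration is good to about 2 mm. A picture is of the moment at which its call begins: read the wrist's pose just before it. camera_info takes no time and is no camera call.
- bot.job_done(): hands the job in; it is judged then, once.
The state is a dict: "t": time; "joints": joint angles; "qd": joint speeds; "joint_efforts": joint torques, N m; "ee_pos": TCP position; "eef_rot": TCP orientation; "force": force on the tool from outside, world axes, zero at the start; "torque": the same for the moment, N m; "opening": opening from 0.0 (shut) to 1.0 (fully open); "grasp_force": force on a finger pad.
Only numpy, scipy, OpenCV 4.12 (cv2) and the standard library are available. Lean on these libraries where they do the work, as an engineer would, in place of code of your own. Each camera call takes 0.05 s, during which the arm holds its last target. There are 200 camera calls.

## Working session

There is one attempt and no reset: what is moved stays moved. The work goes in short steps, Python scripts to look and compute and a tool call to move; the robot and the scene stay as the last step left them, time stands still between calls to the robot, and variables do not carry over. Pictures are saved under pics/ and viewed, at most 11 in all, crops included, and the job is handed in when it is done.

Besides the shell and the picture viewer there is one more tool, called after "Request:" by a JSON object that holds its "name" and its "arguments", one argument or row to a line. send_rows: Moves the arm, as the interface text tells. Its arguments: {"type":"object","properties":{"moves":{"type":"array"}},"required":["moves"]}

```bash
mkdir -p pics; ls; python3 - <<'E'
from station import bot
import cv2,numpy as np
s=bot.read_state();print({k:np.round(v,3) for k,v in s.items()})
for n in("top","side"):
    im,d=bot.read_camera(n);cv2.imwrite(f"pics/{n}0.png",im);np.save(f"pics/{n}0.npy",d)
    print(n,bot.camera_info(n))
print(bot.camera_info("wrist"))
E
```

```text
pics
{'t': np.float64(0.0), 'joints': array([-0.889,  0.359,  0.011, -0.   , -1.224, -0.288]), 'qd': array([ 0.001, -0.   ,  0.001,  0.   ,  0.001,  0.   ]), 'joint_efforts': array([-1.0000e-03, -5.8333e+01,  2.9343e+01,  6.9370e+00, -6.0000e-03,
        0.0000e+00]), 'ee_pos': array([ 0.259, -0.623,  0.222]), 'eef_rot': array([ 3.14 , -0.   , -2.748]), 'force': array([0.266, 0.033, 0.781]), 'torque': array([-0.006,  0.   ,  0.01 ]), 'grasp_force': np.float64(0.0), 'opening': np.float64(0.997)}
top {'camera_matrix': array([[506.002162  ,   0.        , 319.35413457],
       [  0.        , 506.002162  , 240.85764499],
       [  0.        ,   0.        ,   1.        ]]), 'rvec': array([ 2.17527901, -2.23914878,  0.02870681]), 'tvec': array([0.0276713 , 0.51303516, 0.9168467 ])}
side {'camera_matrix': array([[463.05731401,   0.        , 318.61571071],
       [  0.        , 463.05731401, 237.823462  ],
       [  0.        ,   0.        ,   1.        ]]), 'rvec': array([ 0.27085494, -2.54193403,  1.66814935]), 'tvec': array([0.51523416, 0.09736004, 0.79224759])}
{'camera_matrix': array([[372.42188276,   0.        , 315.13759736],
       [  0.        , 372.42188276, 239.03245041],
       [  0.        ,   0.        ,   1.        ]]), 'T_tool_cam': array([[ 4.27176178e-04, -9.54478497e-01, -2.98279427e-01,
         7.58879092e-02],
       [ 9.99999908e-01,  4.22436379e-04,  8.03598780e-05,
        -1.92370769e-04],
       [ 4.93023052e-05, -2.98279433e-01,  9.54478589e-01,
        -1.52120411e-01],
       [ 0.00000000e+00,  0.00000000e+00,  0.00000000e+00,
         1.00000000e+00]])}
```

View pics/top0.png

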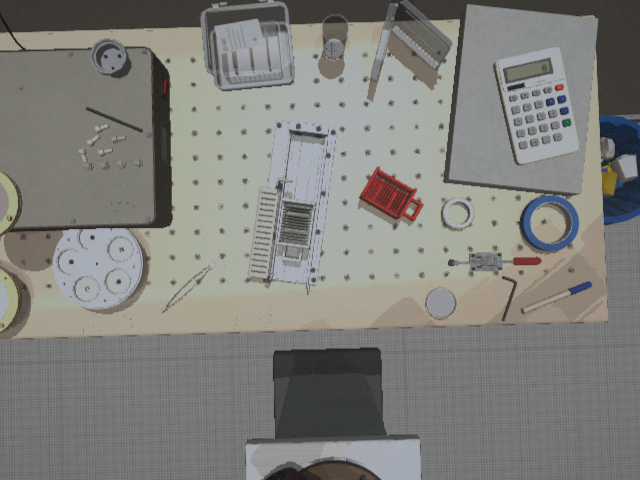

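View pics/side0.png

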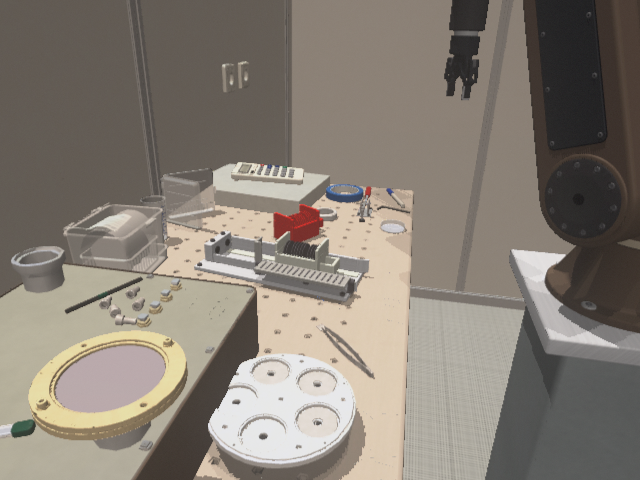

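The top view shows the white boat with dark wafers in the dock at about (295,222), with its handle behind at (292,252). The tread is on the left at (263,235), the blade near (281,187) and the end stop at (308,127).

Things that could be mistaken for the boat: the red look-alike at (390,195) (rejected: red, outside the dock), and the clear box at (250,45) (rejected). For the collar, the white/grey ring at (458,212) fits and the blue ring at (550,222) doesn't. Next I measure the dock and check it in a crop.

```bash
cat > h.py <<'E'
import numpy as np,cv2
from station import bot
from scipy.spatial.transform import Rotation as Ro
def T_wc(n,s=None):
    i=bot.camera_info(n);T=np.eye(4)
    if n=="wrist":
        T[:3,:3]=Ro.from_euler('xyz',s['eef_rot']).as_matrix();T[:3,3]=s['ee_pos'];return T@i['T_tool_cam'],i['camera_matrix']
    T[:3,:3]=cv2.Rodrigues(i['rvec'])[0];T[:3,3]=i['tvec'];return np.linalg.inv(T),i['camera_matrix']
def cloud(d,T,K):
    v,u=np.mgrid[:d.shape[0],:d.shape[1]]
    P=np.stack([(u-K[0,2])/K[0,0]*d,(v-K[1,2])/K[1,1]*d,d],-1)
    return P@T[:3,:3].T+T[:3,3]
def proj(P,T,K):
    Q=(np.asarray(P)-T[:3,3])@T[:3,:3];return Q[...,:2]/Q[...,2:]*[K[0,0],K[1,1]]+K[:2,2]
E
python3 - <<'E'
from h import *
T,K=T_wc("top");d=np.load("pics/top0.npy");P=cloud(d,T,K)
for n,u,v in [("bench",350,150),("boatmid",295,222),("handle",292,252),("tread near",258,270),("tread far",268,195),("stop",308,127),("laneFar",305,155),("red",390,195),("collar",447,213)]:
    print(n,np.round(P[v,u]*1000))
im=cv2.imread("pics/top0.png")[110:300,235:350];cv2.imwrite("pics/crop1.png",cv2.resize(im,None,fx=3,fy=3,interpolation=cv2.INTER_CUBIC))
E
```

```text
bench [679. -48.   4.]
boatmid [547.  54.  48.]
handle [495.  63.  12.]
tread near [465. 123.  35.]
tread far [597. 102.  35.]
stop [713.  27.  46.]
laneFar [671.  34.  10.]
red [ 592. -117.   20.]
collar [ 557. -219.   17.]
```

View pics/crop1.png

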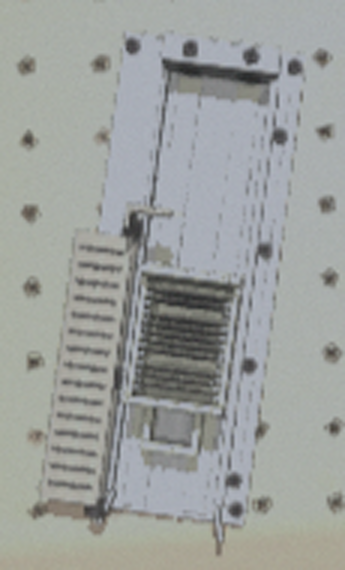

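The crop confirms it: white boat in the lane, loop handle at the near (robot) end, ribbed tread on the left and the blade ahead of the boat. Now I bring the wrist camera over the dock.

Request:
{"name": "send_rows", "arguments": {
  "moves": [
    [[-21, 22, 0, 0, 0, 0.023, 56], [-43, 43, 0, 0, 0, 0.046, 56], [-65, 65, 0, 0, 0, 0.069, 56], [-86, 87, 0, 0, 0, 0.092, 56], [-108, 108, 0, 0, 0, 0.115, 56], [-129, 130, 0, 0, 0, 0.138, 56], [-151, 152, 0, 0, 0, 0.161, 56], [-172, 173, 0, 0, 0, 0.184, 56], [-194, 195, 0, 0, 0, 0.207, 56], [-215, 217, 0, 0, 0, 0.23, 56], [-237, 238, 0, 0, 0, 0.253, 56], [-258, 260, 0, 0, 0, 0.276, 56]]
  ]
}}

```text
t: 1.1
ee_pos: [0.3977, -0.2827, 0.2226]
eef_rot: [3.141, -0.0, -3.025]
force: [0.9, -0.0, -0.1]
opening: 0.66
grasp_force: 0.0
```

```bash
python3 - <<'E'
from h import *
s=bot.read_state();print(s['t'],s['ee_pos'],s['eef_rot'],s['opening'],s['joints'])
R=Ro.from_euler('xyz',s['eef_rot']);Rt=Ro.from_euler('xyz',[np.pi,0,np.pi-.158])
print(R.inv().apply(np.array([.537,.055,.222])-s['ee_pos'])*1000,(R.inv()*Rt).as_rotvec())
E
```

```text
1.1 [ 0.39765708 -0.2827491   0.22255489] [ 3.14142196e+00 -1.16043610e-04 -3.02499203e+00] 0.6595831865708006 [-2.14214130e-01  4.70140551e-02 -3.87726182e-01 -1.36429197e-04
 -1.13622129e+00 -1.23992414e+00]
[-177.68940527  319.24495335    0.58876249] [ 1.53689212e-04 -1.38750112e-04  2.74600608e-01]
```

Request:
{"name": "send_rows", "arguments": {
  "moves": [
    [[-16, 29, 0, 0, 0, 0.025, 56], [-32, 58, 0, 0, 0, 0.05, 56], [-48, 87, 0, 0, 0, 0.075, 56], [-65, 116, 0, 0, 0, 0.1, 56], [-81, 145, 0, 0, 0, 0.125, 56], [-97, 174, 0, 0, 0, 0.15, 56], [-113, 203, 0, 0, 0, 0.175, 56], [-129, 232, 0, 0, 0, 0.2, 56], [-145, 261, 0, 0, 0, 0.225, 56], [-161, 290, 0, 0, 0, 0.25, 56], [-178, 319, 0, 0, 0, 0.275, 56], [-178, 319, 0, 0, 0, 0.275, 56]]
  ]
}}

```text
t: 2.1
ee_pos: [0.5386, 0.0576, 0.2221]
eef_rot: [3.142, 0.0, 2.986]
force: [-0.1, -0.1, 0.8]
opening: 0.654
grasp_force: 0.0
```

```bash
python3 - <<'E'
from h import *
import pickle
s=bot.read_state();im,d=bot.read_camera("wrist");cv2.imwrite("pics/w1.png",im);pickle.dump((s,d,im),open("w1.pkl","wb"))
print(s['ee_pos'],s['eef_rot'],s['opening'])
# predicted dock overlay check points
T,K=T_wc("wrist",s);a=-.158;ex=np.array([np.cos(a),np.sin(a),0]);ey=np.array([-np.sin(a),np.cos(a),0]);o=np.array([.596,.046,0])
for n,p in dict(treadNL=(-155,72,34),treadFR=(5,38,34),railR=(109,-31,34),stop=(108,0,42),stopL=(108,31,42)).items(): print(n,proj(o+(p[0]*ex+p[1]*ey+[0,0,p[2]])/1000,T,K) )
E
```

```text
[0.53860519 0.05761944 0.22205783] [3.14153483e+00 1.07399922e-04 2.98581163e+00] 0.6541055712192454
treadNL [396.65258162  97.55629544]
treadFR [351.04261112 271.16428   ]
railR [283.29627358 361.57904809]
stop [312.31148395 365.50328908]
stopL [341.96282285 365.56020676]
```

View pics/w1.png

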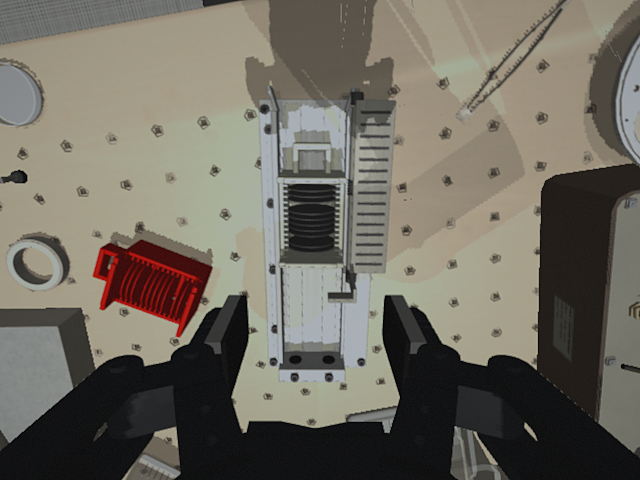

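The wrist view (image down is the loading direction) shows the tread at x 355–396, y 99–272; the boat with its handle's rear face at about (312,145); the blade at (342,295); and the end stop at y≈360. My predicted dock points land within about 3 px. Next I refine the dock frame and boat x from the depth cloud.

```bash
python3 - <<'E'
from h import *
import pickle
s,d,im=pickle.load(open("w1.pkl","rb"));T,K=T_wc("wrist",s);P=cloud(d,T,K)*1000
a=-.158;ex=np.array([np.cos(a),np.sin(a)]);ey=np.array([-ex[1],ex[0]]);o=np.array([596,46])
q=P[...,:2]-o;X=q@ex;Y=q@ey;Z=P[...,2]
def show(n,m):
    pts=P[m][:,:2];r=cv2.minAreaRect(pts.astype(np.float32))
    print(n,m.sum(),"X",np.percentile(X[m],[.5,50,99.5]).round(1),"Y",np.percentile(Y[m],[.5,50,99.5]).round(1),"Z",np.median(Z[m]).round(1),"rect",np.round(r[0],1),np.round(r[1],1),round(r[2],2))
    # edge lines along X
    A=np.c_[X[m],np.ones(m.sum())];
in_=(abs(Y)<120)&(abs(X)<200)&(d>0)
show("bench",(Z<5)&(abs(X)<140)&(abs(Y)<150)&(d>0))
show("tread",in_&(Y>33)&(Y<80)&(Z>29)&(Z<39)&(X<8)&(X>-170))
show("railR",in_&(Y<-25)&(Y>-45)&(Z>30)&(Z<38)&(X<100))
show("boat walls top",in_&(abs(Y)<33)&(Z>60)&(X<-5))
h=in_&(abs(Y)<22)&(Z>30)&(Z<42)&(X<-75)&(X>-150)
show("handle",h)
show("floor",in_&(abs(Y)<28)&(Z<16)&(X>30)&(X<100))
# line fits on tread outer edge / right rail: per x-bin extremes
for n,m,f in[("treadout",in_&(Y>50)&(Y<80)&(Z>29)&(Z<39)&(X<0)&(X>-150),np.max),("railRin",in_&(Y<-25)&(Y>-45)&(Z>30)&(Z<38)&(X<60)&(X>-140),np.max)]:
    b=(X[m]//6).astype(int);c=[(6*k+3,f(Y[m][b==k])) for k in np.unique(b)];c=np.array(c);print(n,np.polyfit(*c.T,1),np.std(np.polyval(np.polyfit(*c.T,1),c[:,0])-c[:,1]))
mz=in_&(abs(Y)<3)&(X<-20)
for k in range(-150,-20,4):
    mm=mz&(X>=k)&(X<k+4); print(k,Z[mm].max().round(0) if mm.any() else None,end="; ")
E
```

```text
bench 33132 X [-139.1  -45.7  135.7] Y [-148.8  -58.   149.3] Z 1.2 rect [596.  46.] [300. 280.] 80.95
tread 7149 X [-157.2  -82.1    5.9] Y [34.9 53.  71.8] Z 35.1 rect [527.8 110.2] [ 39.1 169.2] 80.89
railR 1457 X [-162.4  -49.9   98.2] Y [-36.9 -33.2 -25.4] Z 35.0 rect [559.5  20.6] [ 12.2 264. ] 81.37
boat walls top 27279 X [-90.3 -70.4 -13.6] Y [-32.2  -0.5  32.7] Z 310.7 rect [545.5  53.9] [66.  80.2] 80.42
handle 716 X [-116.9 -105.2  -78.6] Y [-20.8   0.5  21.3] Z 38.2 rect [500.1  62.5] [43.5 40.6] 76.7
floor 2822 X [30.2 64.7 99.6] Y [-27.7  -0.6  27.6] Z 10.3 rect [660.2  35.8] [56. 70.] 80.99
treadout [-2.13398301e-03  7.17639020e+01] 0.19916430728308449
railRin [-8.19463119e-03 -2.99697077e+01] 2.426663398337505
-150 11.0; -146 11.0; -142 10.0; -138 11.0; -134 11.0; -130 11.0; -126 11.0; -122 11.0; -118 41.0; -114 40.0; -110 11.0; -106 11.0; -102 10.0; -98 10.0; -94 70.0; -90 70.0; -86 None; -82 62.0; -78 62.0; -74 321.0; -70 320.0; -66 None; -62 62.0; -58 63.0; -54 62.0; -50 62.0; -46 63.0; -42 62.0; -38 None; -34 None; -30 63.0; -26 62.0; -22 None;
```

```bash
python3 - <<'E'
from h import *
import pickle
s,d,im=pickle.load(open("w1.pkl","rb"));Tc=bot.camera_info("wrist")['T_tool_cam'];K=bot.camera_info("wrist")['camera_matrix'];P=cloud(d,Tc,K)*1000
for n,m in(("L",(P[...,1]<0)),("R",(P[...,1]>0))):
    m=m&(abs(P[...,1])<60)&(abs(P[...,0])<25)&(P[...,2]<45)&(P[...,2]>-30)&(d>0)
    p=P[m];print(n,m.sum(),"zmax",np.percentile(p[:,2],[50,90,99,99.8]).round(1))
    t=p[p[:,2]>np.percentile(p[:,2],99)-4];print(" tip x",np.percentile(t[:,0],[1,99]).round(1),"y",np.percentile(t[:,1],[1,50,99]).round(1), "all x",np.percentile(p[:,0],[1,99]).round(1))
a=-.16;ex=np.array([np.cos(a),np.sin(a),0]);ey=np.array([-ex[1],ex[0],0]);o=np.array([.596,.046,0])
R=Ro.from_euler('xyz',s['eef_rot']);Rt=Ro.from_euler('xyz',[np.pi,0,np.pi+a])
tgt=o+(-138*ex+31*ey)/1000;tgt[2]=.075
print("tgt",tgt,"shift",R.inv().apply(tgt-s['ee_pos'])*1000,(R.inv()*Rt).as_rotvec())
E
```

```text
L 837 zmax [-24.  -17.3 -14.2 -13.3]
 tip x [-10.7  10.4] y [-34.1 -27.9 -27.6] all x [-10.8  11.1]
R 816 zmax [-23.9 -17.5 -14.3 -13.7]
 tip x [-10.6  10.6] y [27.8 28.2 34.1] all x [-11.   11.1]
tgt [0.4647015  0.09858996 0.075     ] shift [ 79.38120479  28.99960872 147.05097882] [5.80465007e-05 1.07277792e-04 4.21898173e-03]
```

```bash
python3 - <<'E'
from h import *
import pickle
s,d,im=pickle.load(open("w1.pkl","rb"));Tc=bot.camera_info("wrist")['T_tool_cam'];K=bot.camera_info("wrist")['camera_matrix'];P=cloud(d,Tc,K)*1000
for v,u in [(292,240),(296,234),(300,240),(305,228),(310,240),(320,235),(340,220),(350,235),(370,225),(298,395),(298,400),(310,395),(340,420),(340,395)]: print((u,v),d[v,u].round(3),P[v,u].round(1),im[v,u])
# project tool-frame tip corners for tip z = 10..25
Ti=np.linalg.inv(Tc)
for z in(5,10,15,20,25): print(z,[ (lambda q:(K@q)[:2]/q[2])(Ti[:3,:3]@np.array(p)/1000+Ti[:3,3]).round(0) for p in((11,28,z),(-11,28,z),(11,34,z))])
E
```

```text
(240, 292) 0.408 [-101.4  -82.3  220.4] [104 118 120]
(234, 296) 0.147 [ 10.4 -32.1 -18.4] [49 50 48]
(240, 300) 0.142 [ 11.2 -28.7 -23.4] [17 14 15]
(228, 305) 0.141 [ 10.1 -32.9 -25.4] [53 55 53]
(240, 310) 0.138 [  9.5 -27.9 -28.1] [11 13 10]
(235, 320) 0.129 [ 10.4 -27.9 -37.1] [15 12 15]
(220, 340) 0.117 [ 10.6 -30.  -49.8] [49 52 51]
(235, 350) 0.129 [  0.4 -27.9 -40.1] [17 16 17]
(225, 370) 0.118 [  0.7 -28.7 -51.5] [23 26 25]
(395, 298) 0.144 [ 10.9  30.9 -21. ] [53 54 54]
(400, 298) 0.145 [ 10.7  33.  -20.7] [55 56 55]
(395, 310) 0.135 [ 10.9  28.9 -30.8] [15 12 12]
(420, 340) 0.118 [ 10.2  33.1 -49.2] [51 55 53]
(395, 340) 0.131 [  2.9  28.  -37.7] [14 16 13]
5 [array([377., 272.]), array([374., 315.]), array([390., 272.])]
10 [array([375., 268.]), array([373., 310.]), array([388., 268.])]
15 [array([373., 264.]), array([371., 305.]), array([386., 264.])]
20 [array([372., 260.]), array([370., 301.]), array([384., 260.])]
25 [array([371., 257.]), array([369., 296.]), array([382., 257.])]
```

The wrist depth puts the fingertips at tool z ≈ -14, but the spec says about +18..25. I'll cross-check with the side camera.

```bash
python3 - <<'E'
from h import *
s=bot.read_state();im,d=bot.read_camera("side");T,K=T_wc("side");P=cloud(d,T,K)
R=Ro.from_euler('xyz',s['eef_rot']);Q=R.inv().apply((P-s['ee_pos']).reshape(-1,3)).reshape(P.shape)*1000
m=(abs(Q[...,0])<30)&(abs(Q[...,1])<60)&(Q[...,2]<60)&(Q[...,2]>-80)&(d>0)
print(m.sum());q=Q[m]
for lo in range(-80,60,10):
    k=q[(q[:,2]>=lo)&(q[:,2]<lo+10)]
    if len(k): print(lo,len(k),k[:,0].min().round(),k[:,0].max().round(),np.percentile(k[:,1],[1,50,99]).round())
v,u=np.nonzero(m);c=im[max(v.min()-60,0):v.max()+60,max(u.min()-60,0):u.max()+60];cv2.imwrite("pics/s1.png",cv2.resize(c,None,fx=3,fy=3)[:600,:800]);print(u.min(),u.max(),v.min(),v.max())
E
```

```text
1296
-80 209 -16.0 16.0 [-57.  31.  60.]
-70 240 -14.0 12.0 [-57.  31.  60.]
-60 185 -13.0 12.0 [-48. -26.  58.]
-50 194 -13.0 10.0 [-34.  33.  44.]
-40 182 -13.0 10.0 [-32.  34.  44.]
-30 182 -13.0 10.0 [-30.  33.  44.]
-20 104 -13.0 10.0 [-31.  31.  40.]
285 327 98 149
```

View pics/s1.png

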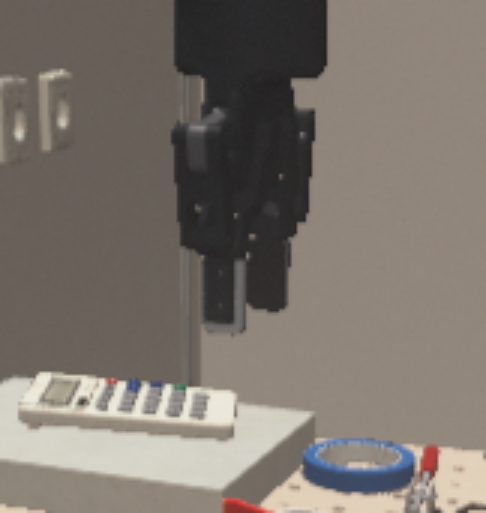

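Both fixed and wrist cameras agree: the tips sit about 13.5 mm *behind* the reported TCP (tool z ≈ -13.5), so tip z = ee z + 13.5 mm. I'll trust that and confirm it by touch on the tread, approaching behind the handle.

Request:
{"name": "send_rows", "arguments": {
  "moves": [
    [[20, 7, 0, 0, 0, 0.004, 56], [40, 15, 0, 0, 0, 0.004, 56], [60, 22, 10, 0, 0, 0.004, 56], [79, 29, 35, 0, 0, 0.004, 56], [79, 29, 65, 0, 0, 0.004, 56], [79, 29, 95, 0, 0, 0.004, 56], [79, 29, 125, 0, 0, 0.004, 56], [79, 29, 145, 0, 0, 0.004, 56], [79, 29, 160, 0, 0, 0.004, 56], [79, 29, 162, 0, 0, 0.004, 56], [79, 29, 162, 0, 0, 0.004, 56], [79, 29, 162, 0, 0, 0.004, 56]]
  ]
}}

```text
t: 3.2
ee_pos: [0.4637, 0.0942, 0.0615]
eef_rot: [3.141, 0.001, 2.98]
force: [0.2, 0.6, -0.3]
opening: 0.659
grasp_force: 0.0
```

```bash
cat >> h.py <<'E'
a=-.16;ex=np.array([np.cos(a),np.sin(a),0]);ey=np.array([-ex[1],ex[0],0]);o=np.array([.596,.046,0])
def where(s):
    q=(s['ee_pos']-o)*1000
    return np.round([q@ex,q@ey,q[2]],1),np.round(s['eef_rot'],4),np.round(s['force'],1),round(s['t'],2)
E
python3 - <<'E'
from h import *
import pickle
s=bot.read_state();print(where(s));im,d=bot.read_camera("wrist");cv2.imwrite("pics/w2.png",im);pickle.dump((s,d,im),open("w2.pkl","wb"))
T,K=T_wc("wrist",s);P=cloud(d,T,K);q=(P-o)*1000;X=q@ex;Y=q@ey;Z=q[...,2]
for n,m in dict(handle=(abs(Y)<22)&(Z>30)&(Z<44)&(X<-75)&(X>-125),fingR=(abs(Y-0)<25)&(Z>55)&(Z<120)&(X<-120)&(X>-155),fingL=(abs(Y-63)<18)&(Z>55)&(Z<120)&(X<-120)&(X>-155),tread=(Y>36)&(Y<80)&(Z>29)&(Z<40)&(X<8)&(X>-165)).items():
    if m.sum()>20: print(n,m.sum(),[np.percentile(A[m],[1,50,99]).round(1) for A in(X,Y,Z)])
E
```

```text
(array([-138.3,   26.5,   61.5]), array([3.1412e+00, 7.0000e-04, 2.9800e+00]), array([ 0.2,  0.6, -0.3]), 3.2)
handle 2016 [array([-117.6,  -99.4,  -90.4]), array([-12.1,   6.2,  21.3]), array([30.2, 37.8, 43.5])]
fingR 3431 [array([-151.3, -145.2, -127.6]), array([-21.2,  -3. ,  -1.1]), array([ 77.4, 102.3, 119.7])]
fingL 3417 [array([-151.3, -145.1, -127.5]), array([54.3, 56.2, 74.2]), array([ 77.4, 102.3, 119.8])]
tread 10695 [array([-157.5, -105.5,  -44.2]), array([36.3, 51.8, 71. ]), array([30.3, 35.2, 36.7])]
```

View pics/w2.png

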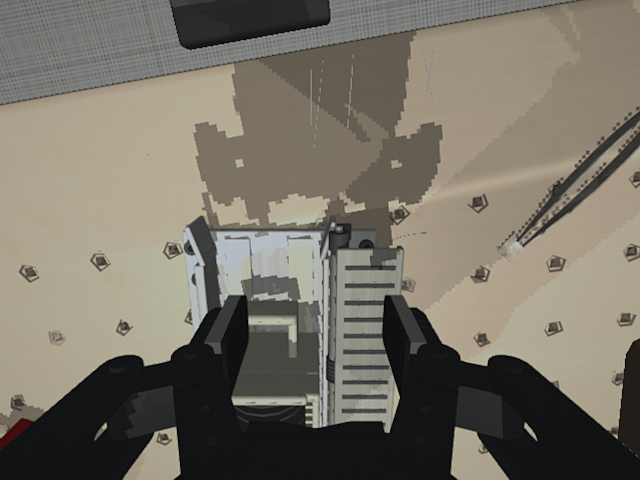

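The view shows both pads above the dock, left at (397,300) over the tread and right at (235,300) behind the handle. Everything needs to shift 4.5 mm left, and then I descend to just above the tread.

Request:
{"name": "send_rows", "arguments": {
  "moves": [
    [[0, 3, 5, 0, 0, 0, 56], [0, 4.5, 15, 0, 0, 0, 56], [0, 4.5, 25, 0, 0, 0, 56], [0, 4.5, 33, 0, 0, 0, 56], [0, 4.5, 38, 0, 0, 0, 56], [0, 4.5, 38, 0, 0, 0, 56], [0, 4.5, 38, 0, 0, 0, 56], [0, 4.5, 38, 0, 0, 0, 56]]
  ]
}}

```text
t: 3.92
ee_pos: [0.4643, 0.0991, 0.0231]
eef_rot: [3.141, 0.0, 2.981]
force: [0.2, 0.5, 0.1]
opening: 0.659
grasp_force: 0.0
```

Request:
{"name": "send_rows", "arguments": {
  "moves": [
    [[0, 0, 2, 0, 0, 0, 56], [0, 0, 4, 0, 0, 0, 56], [0, 0, 5, 0, 0, 0, 56], [0, 0, 5, 0, 0, 0, 56], [0, 0, 5, 0, 0, 0, 56]]
  ]
}}

```text
t: 4.33
ee_pos: [0.4647, 0.0996, 0.0181]
eef_rot: [3.14, 0.001, 2.981]
force: [0.4, 3.3, 3.5]
opening: 0.659
grasp_force: 1.8
```

```bash
python3 - <<'E'
from h import *
print(where(bot.read_state()))
E
```

```text
(array([-138.1,   32. ,   18.1]), array([3.1404e+00, 1.3000e-03, 2.9808e+00]), array([0.4, 3.3, 3.5]), 4.33)
```

Touched the tread at ee z ≈ 19, so the tip offset of about 14.5 mm holds. Now press to tip z ≈ 19.

Request:
{"name": "send_rows", "arguments": {
  "moves": [
    [[0, 0, 2, 0, 0, 0, 56], [0, 0, 4, 0, 0, 0, 56], [0, 0, 6, 0, 0, 0, 56], [0, 0, 8, 0, 0, 0, 56], [0, 0, 10, 0, 0, 0, 56], [0, 0, 12, 0, 0, 0, 56], [0, 0, 13, 0, 0, 0, 56], [0, -0.5, 13.5, 0, 0, 0, 56], [0, -0.5, 13.5, 0, 0, 0, 56], [0, -0.5, 13.5, 0, 0, 0, 56]]
  ]
}}

```text
t: 5.17
ee_pos: [0.4642, 0.0985, 0.0043]
eef_rot: [3.141, 0.0, 2.98]
force: [2.7, 2.2, 3.8]
opening: 0.654
grasp_force: 2.3
```

```bash
python3 - <<'E'
from h import *
import pickle
s=bot.read_state();print(where(s));im,d=bot.read_camera("side");T,K=T_wc("side");P=cloud(d,T,K);q=(P-o)*1000;X=q@ex;Y=q@ey;Z=q[...,2]
# tread outer slope far from finger; boat
m=(X>-110)&(X<0)&(Y>40)&(Y<80)&(Z>5)&(Z<45)
print(m.sum(),np.polyfit(Y[m],Z[m],1))
A=np.c_[proj(o+(-150*ex+90*ey)/1000,T,K)];cv2.imwrite("pics/s2.png",cv2.resize(im[190:310,180:400],None,fx=3.5,fy=3.5))
E
```

```text
(array([-138.5,   30.9,    4.3]), array([3.1413e+00, 4.0000e-04, 2.9803e+00]), array([2.7, 2.2, 3.8]), 5.17)
1264 [-0.95099749 74.44649193]
```

View pics/s2.png

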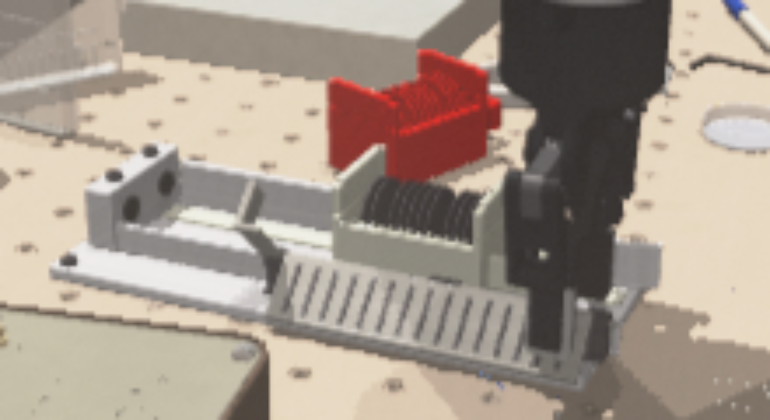

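The side view shows the gate swung open: tread tilted at about 0.75 rad, blade leaning out left and clear of the white boat. The boat is still well before the gate. Now I slide forward and push.

Request:
{"name": "send_rows", "arguments": {
  "moves": [
    [[-3, 0, 0, 0, 0, 0, 56], [-6, 0, 0, 0, 0, 0, 56], [-9, 0, 0, 0, 0, 0, 56], [-12, 0, 0, 0, 0, 0, 56], [-16, 0, 0, 0, 0, 0, 56], [-20, 0, 0, 0, 0, 0, 56], [-24, 0, 0, 0, 0, 0, 56], [-28, 0, 0, 0, 0, 0, 56], [-32, 0, 0, 0, 0, 0, 56], [-35, 0, 0, 0, 0, 0, 56], [-35, 0, 0, 0, 0, 0, 56]]
  ]
}}

```text
t: 6.13
ee_pos: [0.4968, 0.0928, 0.0039]
eef_rot: [-3.141, -0.003, 2.98]
force: [-5.8, 8.0, 6.9]
opening: 0.656
grasp_force: 5.1
```

```bash
cat >> h.py <<'E'
def check(n="side"):
    s=bot.read_state();print(where(s));im,d=bot.read_camera(n);T,K=T_wc(n,s);P=cloud(d,T,K);q=(P-o)*1000;X=q@ex;Y=q@ey;Z=q[...,2]
    fx=s['ee_pos']-o;fx=fx@ex*1000
    m=(X>fx+20)&(X<0)&(Y>45)&(Y<80)&(Z>5)&(Z<45);
    if m.sum()>50: print("tread slope",np.polyfit(Y[m],Z[m],1),m.sum())
    b=(abs(Y)<34)&(Z>62)&(Z<75)&(X>-100)&(X<112)
    if b.sum()>20: print("boat top X",np.percentile(X[b],[1,99]).round(1),"Y",np.percentile(Y[b],[1,99]).round(1),np.median(Z[b]).round(1),b.sum())
    return s,im,d,X,Y,Z
E
python3 -c "
from h import *
check()"
```

```text
(array([-105.3,   30.4,    3.9]), array([-3.1406e+00, -3.0000e-03,  2.9801e+00]), array([-5.8,  8. ,  6.9]), 6.13)
tread slope [-0.99316123 76.74533332] 918
boat top X [-92.8  13.8] Y [-27.5  29.8] 66.3 85
```

Contact is good. The gate is near its stop, so I ease up 0.8 mm and keep pushing.

Request:
{"name": "send_rows", "arguments": {
  "moves": [
    [[-2, 0, -0.5, 0, 0, 0, 56], [-6, 0, -0.8, 0, 0, 0, 56], [-10, 0, -0.8, 0, 0, 0, 56], [-14, 0, -0.8, 0, 0, 0, 56], [-18, 0, -0.8, 0, 0, 0, 56], [-22, 0, -0.8, 0, 0, 0, 56], [-26, 0, -0.8, 0, 0, 0, 56], [-30, 0, -0.8, 0, 0, 0, 56], [-34, 0, -0.8, 0, 0, 0, 56], [-38, 0, -0.8, 0, 0, 0, 56], [-42, 0, -0.8, 0, 0, 0, 56], [-45, 0, -0.8, 0, 0, 0, 56]]
  ]
}}

```text
t: 7.18
ee_pos: [0.5405, 0.0854, 0.0043]
eef_rot: [-3.14, -0.004, 2.98]
force: [-6.5, 8.9, 6.4]
opening: 0.655
grasp_force: 5.3
```

```bash
python3 -c "
from h import *
s,im,d,X,Y,Z=check()
cv2.imwrite('pics/s3.png',cv2.resize(im[190:310,180:400],None,fx=3.5,fy=3.5))"
```

```text
(array([-61.1,  30.1,   4.3]), array([-3.1402, -0.0041,  2.98  ]), array([-6.5,  8.9,  6.4]), 7.18)
tread slope [-1.00214696 77.18320387] 423
boat top X [-73.2  57.1] Y [-26.6  27.7] 66.9 159
```

View pics/s3.png

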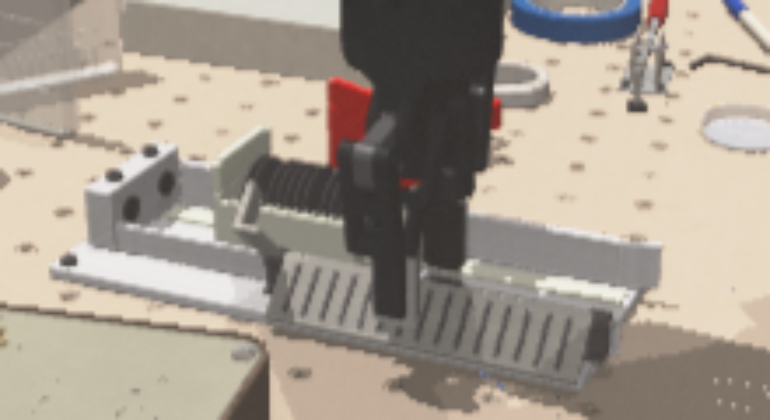

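The boat's front has passed the open blade, with its front top at about (240,150) in the crop and the gate wide open. I continue to just short of home.

Request:
{"name": "send_rows", "arguments": {
  "moves": [
    [[-4, 0, 0, 0, 0, 0, 56], [-8, 0, 0, 0, 0, 0, 56], [-12, 0, 0, 0, 0, 0, 56], [-16, 0, 0, 0, 0, 0, 56], [-20, 0, 0, 0, 0, 0, 56], [-24, 0, 0, 0, 0, 0, 56], [-28, 0, 0, 0, 0, 0, 56], [-32, 0, 0, 0, 0, 0, 56], [-36, 0, 0, 0, 0, 0, 56], [-40, 0, 0, 0, 0, 0, 56], [-43, 0, 0, 0, 0, 0, 56], [-46, 0, 0, 0, 0, 0, 56]]
  ]
}}

```text
t: 8.23
ee_pos: [0.5853, 0.0782, 0.0043]
eef_rot: [-3.14, -0.005, 2.98]
force: [-8.4, 8.0, 8.7]
opening: 0.657
grasp_force: 6.2
```

Request:
{"name": "send_rows", "arguments": {
  "moves": [
    [[-1, 0, 0, 0, 0, 0, 56], [-2, 0, 0, 0, 0, 0, 56], [-3, 0, 0, 0, 0, 0, 56], [-3, 0, 0, 0, 0, 0, 56]]
  ]
}}

```text
t: 8.57
ee_pos: [0.5883, 0.0778, 0.0043]
eef_rot: [-3.14, -0.005, 2.98]
force: [-5.8, 8.0, 7.6]
opening: 0.654
grasp_force: 5.1
```

```bash
python3 -c "
from h import *
check()"
```

```text
(array([-12.6,  30.1,   4.3]), array([-3.1403, -0.0048,  2.98  ]), array([-5.8,  8. ,  7.6]), 8.57)
boat top X [-24.  105.6] Y [-26.8  29.4] 66.9 178
```

Request:
{"name": "send_rows", "arguments": {
  "moves": [
    [[-0.7, 0, 0, 0, 0, 0, 56], [-1.4, 0, 0, 0, 0, 0, 56], [-2, 0, 0, 0, 0, 0, 56], [-2, 0, 0, 0, 0, 0, 56]]
  ]
}}

```text
t: 8.95
ee_pos: [0.5902, 0.0774, 0.0043]
eef_rot: [-3.14, -0.005, 2.98]
force: [-7.4, 7.3, 8.5]
opening: 0.653
grasp_force: 5.6
```

Request:
{"name": "send_rows", "arguments": {
  "moves": [
    [[-0.5, 0, 0, 0, 0, 0, 56], [-1, 0, 0, 0, 0, 0, 56], [-1, 0, 0, 0, 0, 0, 56]]
  ]
}}

```text
t: 9.2
ee_pos: [0.5911, 0.0773, 0.0043]
eef_rot: [-3.14, -0.005, 2.98]
force: [-6.4, 8.3, 8.0]
opening: 0.657
grasp_force: 5.6
```

Request:
{"name": "send_rows", "arguments": {
  "moves": [
    [[-0.5, 0, 0, 0, 0, 0, 56], [-1, 0, 0, 0, 0, 0, 56], [-1, 0, 0, 0, 0, 0, 56]]
  ]
}}

```text
t: 9.45
ee_pos: [0.5921, 0.0771, 0.0043]
eef_rot: [-3.14, -0.005, 2.98]
force: [-7.2, 7.5, 8.1]
opening: 0.659
grasp_force: 5.5
```

Request:
{"name": "send_rows", "arguments": {
  "moves": [
    [[-0.5, 0, 0, 0, 0, 0, 56], [-1, 0, 0, 0, 0, 0, 56], [-1, 0, 0, 0, 0, 0, 56]]
  ]
}}

```text
t: 9.7
ee_pos: [0.5931, 0.077, 0.0043]
eef_rot: [-3.14, -0.005, 2.98]
force: [-7.2, 7.0, 7.6]
opening: 0.653
grasp_force: 5.5
```

```bash
python3 -c "
from h import *
check()
s,im,d,X,Y,Z=check('top')
for lo,hi in((60,75),):
  m=(abs(Y)<25)&(Z>lo)&(Z<hi)&(X>60)&(X<115);print(m.sum(),np.percentile(X[m],[2,50,98]))
m=(abs(Y)<20)&(Z>38)&(Z<48)&(X>100)&(X<125);print('stop top',m.sum(),np.percentile(X[m],[2,50,98]))
cv2.imwrite('pics/t3.png',cv2.resize(im[110:220,250:350],None,fx=5,fy=5,interpolation=cv2.INTER_CUBIC))"
```

```text
(array([-7.8, 30.1,  4.3]), array([-3.1402, -0.005 ,  2.9801]), array([-7.2,  7. ,  7.6]), 9.7)
boat top X [-19.6 109.3] Y [-27.4  29.4] 66.9 179
(array([-7.8, 30.1,  4.3]), array([-3.1402, -0.005 ,  2.9801]), array([-7.5,  7. ,  7.5]), 9.75)
boat top X [-21.  108.8] Y [-28.5  14.8] 69.2 207
138 [ 61.70606435 104.25734489 108.44578368]
stop top 143 [103.6810492  118.68090411 124.83599873]
```

View pics/t3.png

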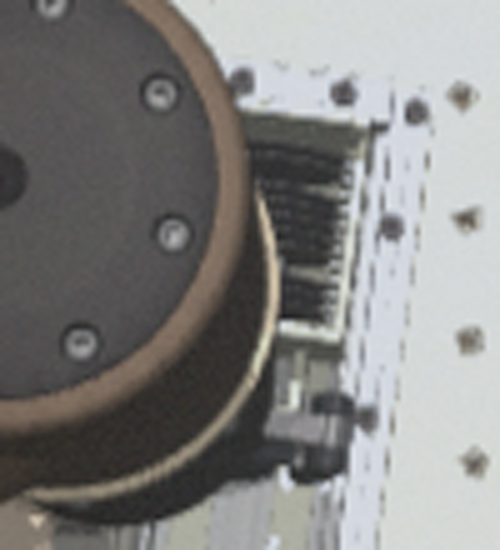

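Request:
{"name": "send_rows", "arguments": {
  "moves": [
    [[-0.4, 0, 0, 0, 0, 0, 56], [-0.8, 0, 0, 0, 0, 0, 56], [-0.8, 0, 0, 0, 0, 0, 56]]
  ]
}}

```text
t: 10.05
ee_pos: [0.5934, 0.0769, 0.0043]
eef_rot: [-3.14, -0.006, 2.98]
force: [-8.3, 8.4, 9.2]
opening: 0.654
grasp_force: 6.9
```

Request:
{"name": "send_rows", "arguments": {
  "moves": [
    [[-0.4, 0, 0, 0, 0, 0, 56], [-0.8, 0, 0, 0, 0, 0, 56], [-0.8, 0, 0, 0, 0, 0, 56]]
  ]
}}

```text
t: 10.3
ee_pos: [0.5934, 0.0768, 0.0042]
eef_rot: [-3.14, -0.007, 2.98]
force: [-13.2, 10.3, 12.5]
opening: 0.654
grasp_force: 8.6
```

```bash
python3 -c "
from h import *
check()"
```

```text
(array([-7.5, 30. ,  4.2]), array([-3.1399, -0.0069,  2.9795]), array([-13.2,  10.3,  12.5]), 10.3)
boat top X [-19.1 110.5] Y [-27.9  30.1] 67.1 180
```

The push stalled against the stop, with x force rising to 13 N. Now I back off 6 mm, let the gate up gently, then lift clear.

Request:
{"name": "send_rows", "arguments": {
  "moves": [
    [[2, 0, 0, 0, 0, 0, 56], [5, 0, 0, 0, 0, 0, 56], [8, 0, 0, 0, 0, 0, 56], [8, 0, -3, 0, 0, 0, 56], [8, 0, -6, 0, 0, 0, 56], [8, 0, -9, 0, 0, 0, 56], [8, 0, -12, 0, 0, 0, 56], [8, 0, -15, 0, 0, 0, 56], [8, 0, -20, 0, 0, 0, 56], [8, 0, -30, 0, 0, 0, 56], [8, 0, -50, 0, 0, 0, 56], [8, 0, -80, 0, 0, 0, 56]]
  ]
}}

```text
t: 11.35
ee_pos: [0.5871, 0.0766, 0.0834]
eef_rot: [-3.138, -0.006, 2.979]
force: [0.5, 0.5, 0.6]
opening: 0.658
grasp_force: 0.0
```

Request:
{"name": "send_rows", "arguments": {
  "moves": [
    [[10, 0, -25, 0, 0, 0, 56], [30, 0, -50, 0, 0, 0, 56], [50, 0, -70, 0, 0, 0, 56], [70, 0, -90, 0, 0, 0, 56], [80, 0, -110, 0, 0, 0, 56], [80, 0, -120, 0, 0, 0, 56], [80, 0, -120, 0, 0, 0, 56], [80, 0, -120, 0, 0, 0, 56]]
  ]
}}

```text
t: 12.02
ee_pos: [0.5109, 0.0906, 0.2054]
eef_rot: [3.141, 0.0, 2.98]
force: [0.2, -0.1, 0.3]
opening: 0.653
grasp_force: 0.0
```

```bash
python3 - <<'E'
from h import *
import pickle
s,im,d,X,Y,Z=check('wrist');cv2.imwrite('pics/w4.png',im)
m=(Y>34)&(Y<80)&(Z>20)&(Z<40)&(X<0)&(X>-150);print('tread',np.polyfit(Y[m],Z[m],1),np.median(Z[m]))
m=(abs(Y)<20)&(Z>33)&(Z<43)&(X>-20)&(X<25);print('handle rear X',np.percentile(X[m],[1,99]) if m.any() else 0,'Y',np.percentile(Y[m],[1,99]) if m.any() else 0)
s,im,d,X,Y,Z=check('side')
cv2.imwrite('pics/s4.png',cv2.resize(im[190:310,180:400],None,fx=3.5,fy=3.5))
E
```

```text
(array([-91.1,  30.5, 205.4]), array([3.1410e+00, 4.0000e-04, 2.9802e+00]), array([ 0.2, -0.1,  0.3]), 12.02)
tread slope [-1.91808592e-03  3.54107280e+01] 2049
boat top X [ 17.7 109.2] Y [-27.7  32.7] 67.4 1139
tread [ 0.05869061 31.735115  ] 35.14168384406693
handle rear X [ 3.50562898 24.6712281 ] Y [-16.86892338  16.81119242]
(array([-91.3,  30.3, 204.4]), array([-3.1411e+00, -1.0000e-03,  2.9799e+00]), array([-1.2, -0.3, -1.1]), 12.07)
tread slope [ 0.45693978 -3.37464036] 732
boat top X [ 18.7 110.7] Y [-27.3  31.8] 66.6 186
```

View pics/w4.png

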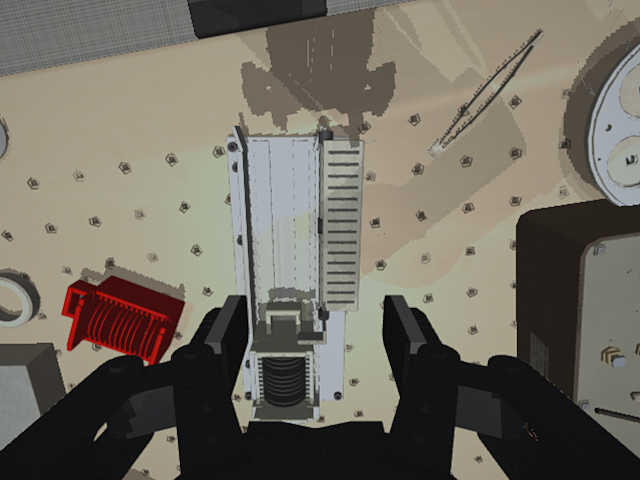

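View pics/s4.png

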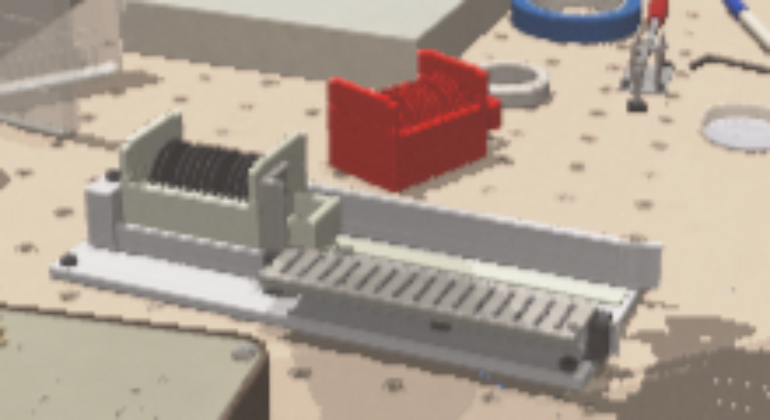

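The boat sits against the end stop: handle rear face at dock x ≈ 3, and the push stalled there. The tread is level, so the gate is shut behind the boat, the bystanders are undisturbed and the arm is clear. Handing in.

```bash
python3 -c "
from station import bot
print(bot.job_done())"
```

```text
the job is handed in; nothing more can be done
None
```

The boat is home against the end stop, the gate has sprung shut behind it, the arm is clear, and the job is handed in; the station gave no pass or fail verdict.

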